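# Set the foil reel for threading

### The job

Two empty metal foil reels stand upright on little bench stands at the battery-test bench. Turn the larger one by its rim until one of its two threading slots points straight up, ready for the next foil, and let go of it; leave the smaller reel as it is.

Things in the scene. Friction and masses are not known exactly. Their poses are not given: they have to be found in the camera images.
- reel: Larger reel, upright like a wheel: two flat bare aluminium flanges 160 mm across on a white core, 26 mm wide overall. Spins freely, endlessly; light drag (0.006 N m) keeps it where left. Two dark rim slots (9 x 30 mm, radial, opposite) do not hinder fingers. Origin: its middle, on the axle, 125 mm up. x: along the level axle, fixed. z turns with the reel: z points at one slot, -z at the other.
- reel_stand: Fixed stand of the larger reel. Origin: under the middle of its foot (110 x 130 x 12 mm), right below the reel's middle; x along the axle, z up. A steel upright 36 mm wide carries the axle from the -x side only, 22 to 34 mm from the reel's middle plane, up to 18 mm above the axle. On the +x side a hub nut, 24 mm across, sticks out 21 mm from the flange. The rim above is free on both sides.
- small_reel: The smaller reel, a bystander of the same make on the same kind of stand: flanges 110 mm in diameter, 26 mm wide, it turns just as freely. Origin: its middle, on the axle, 95 mm above the table; x along the axle, z towards one of its slots.
- small_slot (a point): A point inside one slot of the smaller reel, 50 mm from its axle; it must stay where it is.
Mind the look-alikes: they are no part of the job. What is shaped like the reel_stand but orange or purple is not meant.

How it is judged:
By the outcome, as a careful person would: the job done as asked, in the order asked, and still so for the second after the job is handed in, with the robot touching nothing.
It also fails if it takes over 32 s, if anything falls off the work surface, if the arm or the gripper's body presses on something with over 40 N, if the wrist force passes 120 N, or if a joint passes its speed limit or range.

### The arm

A 6-joint arm with a two-finger parallel gripper is mounted at the origin on the work surface. World frame = base frame: x ahead of the robot, y to its left, z up, the work surface at z = 0. Lengths are in mm, angles in degrees, forces in N, time in s.
With the tool pointing down it reaches from about 350 to 850 mm from the base axis. Payload 8.1 kg.
Tool frame: the origin (TCP) lies midway between the tips of the shut fingers; the grasp point (between the pads) lies 19 mm behind it; z points along the fingers, y is the direction in which the jaws open and shut (so a half turn about z gives the same grasp; the last joint's range is limited). The gripper opens to 85 mm and grips with 20 to 120 N. Pads are 22 mm wide; open, the fingers measure 114 mm over their backs; the gripper's body (76 mm by 85 mm) begins 54 mm behind the grasp point. The pads swing forward as they close: fully open they stand 13 mm farther back than shut.
Start: joints at [71.883, 7.471, 85.268, -0, 87.261, -4.893], TCP at [137.231, 584.1, 231.292] pointing down, gripper open.
Joint ranges: [-169.43, 169.43], [-51.17, 129.36], [1.28, 143.12], [-76.62, 256.62], [0, 156.53], [-152.29, 152.29]. Speed limits (degrees/s): [136.94, 136.94, 159.86, 180, 180, 180].

### API

Orientations are given as [roll, pitch, yaw] about the fixed x, y, z axes, in that order (R = Rz(yaw) Ry(pitch) Rx(roll)).
In Python, from bench import r gives the robot as it stands.
- The arm moves only by the tool carry_out, never from a script. Its argument "increments" is a list of rows, each a list of 3 entries, a list of its own where there are three numbers: the shift along the tool's x, y, z in m, then the turn, a rotation vector about the tool's x, y, z in rad, then the closure, from 0 (fully open) to 1 (shut). A call has 1 to 12 rows; each row shifts and turns the pose as measured when the row begins, along the tool's axes as they then stand; what a row does not reach is not made up. A row lasts 1/10 s, in which the tool goes at most 50 mm and 8.59 degrees, less where a joint would pass 70% of its speed; a pose out of reach is approached as far as the arm can. A call with a gripper value outside its range is refused whole. The fingers move at their own pace and stop on an object; "newtons" is the grip in N (left out, the last holds). Time passes only in rows, so rows that do not move let the fingers close. It gives the time, the measured TCP pose, the force and the opening at its end, in the units of the state.
- r.sense(): the state, without advancing time (a new reading comes with each control period).
- r.snapshot(name): name is "scene" or "top"; returns a dict with "image" (480x640x3 uint8, blue, green, red), "vertical_fov" (degrees; the focal length in pixels is half the picture's height over the tangent of half this angle, whatever the lens; pixels are square), "cx", "cy" (the principal point, pixels), "k1" (the pictures are not rectified: a ray, as slopes to the right and down, at radius r is drawn at 1 + k1 r^2 times it, then the intrinsics apply), "rvec" (rotation vector, rad) and "tvec" (3), from world to camera coordinates, as OpenCV has them. Camera axes: x right, y down, z forward; pixel columns grow to the right and rows downward; lengths in mm; the calibration is good to about 2 mm. A picture is of the moment at which its call begins. There is no depth.
- r.hand_in(): hands the job in, once; it reports no verdict.
The state is a dict: "time": time; "joint_pos": joint angles; "qd": joint speeds; "joint_efforts": joint torques, N m; "tool_pos": TCP position; "tcp_rot": TCP orientation; "ft_force": force on the tool from outside, world axes, zero at the start; "wrist_torque": the same for the moment, N m; "finger_gap": finger opening in mm.
Only numpy, scipy, OpenCV 4.12 (cv2) and the standard library are available. Lean on these libraries where they do the work, as an engineer would, in place of code of your own. Each camera call takes 0.05 s, during which the arm holds its last target.

## Working session

There is one attempt and no reset: what is moved stays moved. The work goes in short steps, Python scripts to look and compute and a tool call to move; the robot and the scene stay as the last step left them, time stands still between calls to the robot, and variables do not carry over. Pictures are saved under pics/ and viewed, and the job is handed in when it is done.

Besides the shell and the picture viewer there is one more tool, called after "Emit:" as name([rows], argument=value, ...), one row to a line, values as JSON. carry_out: Moves the arm, as the interface text tells. Its arguments: {"type":"object","properties":{"increments":{"type":"array"},"newtons":{"type":"number"}},"required":["increments"]}

```bash
mkdir -p pics; python3 - <<'E'
from bench import r
import cv2,pickle
for n in("scene","top"):
    s=r.snapshot(n); cv2.imwrite(f"pics/{n}0.png",s["image"]); pickle.dump(s,open(n+"0.pkl","wb"))
    print(n,{k:v for k,v in s.items() if k!="image"})
print(r.sense())
E
```

```text
scene {'vertical_fov': 54.43945298686723, 'cx': 318.2102069503607, 'cy': 237.83794294580662, 'k1': -0.06037169872980049, 'rvec': array([ 2.15065751,  1.44943381, -0.45556395]), 'tvec': array([-190.57994433, -258.0330569 , 1349.31880932])}
top {'vertical_fov': 46.79879747176272, 'cx': 319.19779722035446, 'cy': 237.14039379115567, 'k1': -0.08623592785154793, 'rvec': array([ 2.0933836 , -2.15461296,  0.18959327]), 'tvec': array([  46.5918251 ,  432.36187968, 1254.919764  ])}
{'time': 0.1, 'joint_pos': array([ 7.18850661e+01,  7.51127095e+00,  8.53251988e+01,  3.05730782e-03,
        8.72608950e+01, -4.89383352e+00]), 'qd': array([-0.02135092, -0.10463316, -0.12160524,  0.03531395, -0.09194509,
        0.04023303]), 'joint_efforts': array([ 1.11216690e-03, -5.70947242e+01, -5.01944375e+01, -1.69861464e-04,
        7.95922737e-03, -3.16237958e-05]), 'tool_pos': array([137.03519241, 583.62284986, 230.32352547]), 'tcp_rot': array([-1.79903251e+02, -1.13485892e-02,  1.66778741e+02]), 'ft_force': array([0.70041328, 0.46062893, 0.36734622]), 'wrist_torque': array([-0.04422788, -0.0009764 , -0.03133261]), 'finger_gap': 85.26580855196606}
```

View pics/scene0.png

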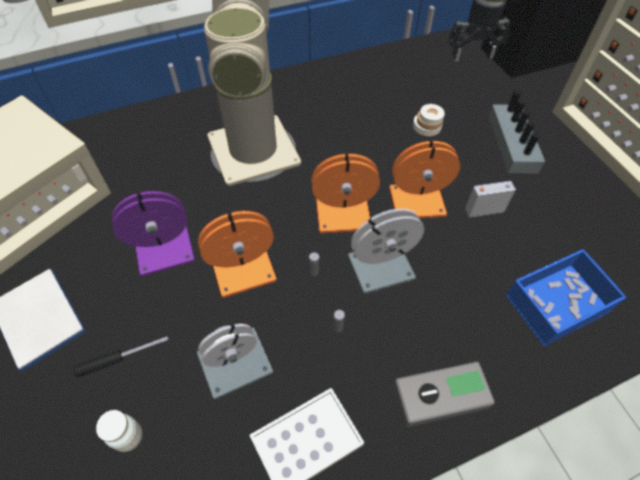

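View pics/top0.png

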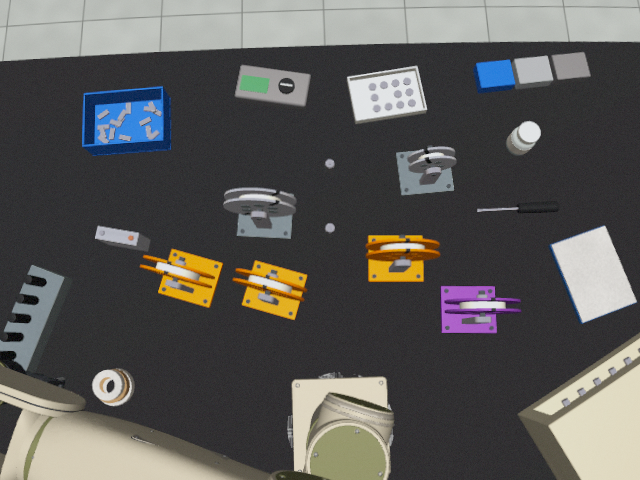

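The scene shows several candidates. The grey reels are at scene (388,240), the larger one, and (230,350), the smaller one. The orange ones at (238,240), (346,183) and (427,172) and the purple one at (150,222) are decoys. The grey large reel with the steel stand fits the description, so I'm confirming it in crops.

```bash
python3 - <<'E'
import cv2,pickle,numpy as np
a=pickle.load(open("scene0.pkl","rb"))["image"];b=pickle.load(open("top0.pkl","rb"))["image"]
A=cv2.resize(a[195:300,335:435],None,fx=5.5,fy=5.5,interpolation=cv2.INTER_CUBIC)
B=cv2.resize(b[175:250,210:310],None,fx=7,fy=7,interpolation=cv2.INTER_CUBIC)
C=cv2.resize(a[310:405,185:285],None,fx=6,fy=6,interpolation=cv2.INTER_CUBIC)
for n,i in zip("ABC",(A,B,C)): cv2.imwrite(f"pics/c{n}.png",i)
E
```

```text
(no output)
```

View pics/cA.png

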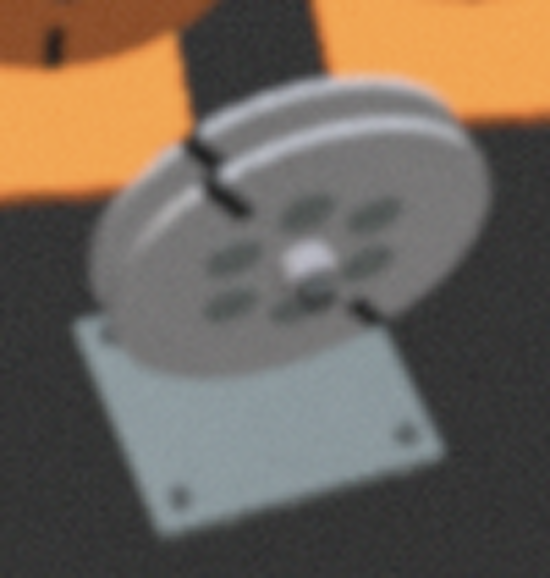

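View pics/cB.png

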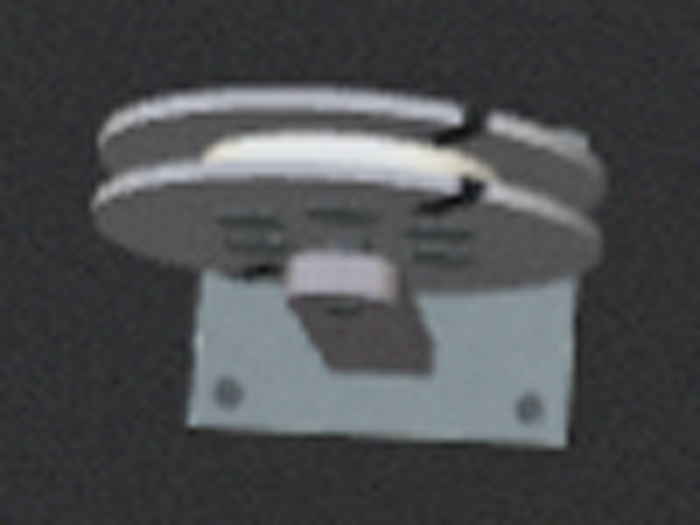

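View pics/cC.png

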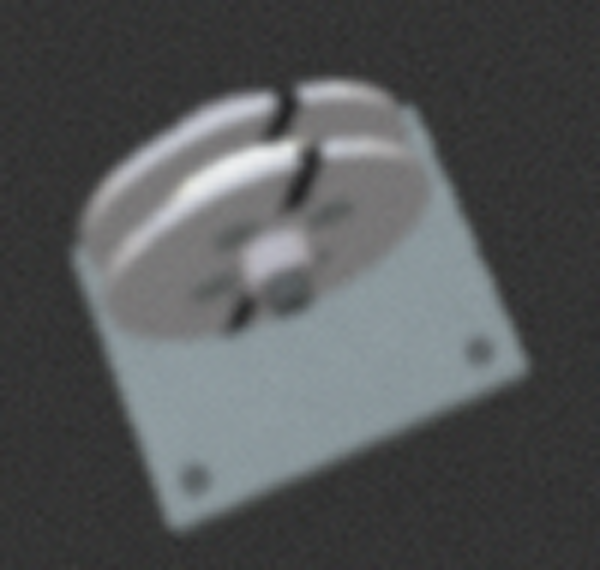

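The crops show bare aluminium flanges on grey steel stands, and the large grey reel is the target. On the larger reel, slots are visible in scene crop A at (208,185) on the front flange and (190,140) on the back flange. In top crop B they are at (482,188) and (485,118). I'll fit the pose.

```bash
cat > h.py <<'E'
import numpy as np,cv2,pickle
from scipy.optimize import least_squares
from scipy.spatial.transform import Rotation as R
def proj(s,P):
    P=np.atleast_2d(P).astype(float)
    f=240/np.tan(np.radians(s["vertical_fov"]/2))
    K=np.array([[f,0,s["cx"]],[0,f,s["cy"]],[0,0,1]])
    return cv2.projectPoints(P,s["rvec"],s["tvec"],K,np.array([s["k1"],0,0,0,0]))[0][:,0]
def pt(p,ax,rad,ang):  # ang from vertical, towards reel y (left of x axis)
    x,y,yaw=p[:3]; c,sn=np.cos(yaw),np.sin(yaw)
    b=-rad*np.sin(ang)   # rotation about +x: z->(-sin,cos)
    return np.array([x+ax*c-b*sn,y+ax*sn+b*c,p[4]+rad*np.cos(ang)])
def fit(obs,p0,z):
    # obs: (snap,u,v,ax,rad,flip)
    def res(q):
        p=[*q[:4],z]
        return np.concatenate([proj(s,pt(p,ax,rad,q[3]+fl*np.pi))[0]-[u,v] for s,u,v,ax,rad,fl in obs])
    o=least_squares(res,p0,x_scale=[10,10,.1,.1]); return o.x,o.fun.reshape(-1,2)
def overlay(s,q,z,Rr,box,sc,fn,slots=True,half=13):
    u0,v0,u1,v1=box; im=cv2.resize(s["image"][v0:v1,u0:u1],None,fx=sc,fy=sc,interpolation=cv2.INTER_CUBIC)
    p=[*q[:4],z]; T=lambda P:(((proj(s,P)-[u0,v0]+.5)*sc-.5)*8).astype(np.int32)
    for ax,c in((half,(0,255,0)),(-half,(0,0,255))):
        cv2.polylines(im,[T([pt(p,ax,Rr,a) for a in np.linspace(0,6.283,90)])],True,c,1,shift=3)
        if slots:
            for fl in(0,np.pi): cv2.polylines(im,[T([pt(p,ax,r_,q[3]+fl) for r_ in(Rr-30,Rr)])],False,c,1,shift=3)
    cv2.imwrite(fn,im)
E
python3 - <<'E'
from h import *
S=pickle.load(open("scene0.pkl","rb"));T=pickle.load(open("top0.pkl","rb"))
A=lambda u,v:((u+.5)/5.5-.5+335,(v+.5)/5.5-.5+195)
B=lambda u,v:((u+.5)/7-.5+210,(v+.5)/7-.5+175)
o=[(S,*A(208,183),13,80,0),(S,*A(247,213),13,50,0),(S,*A(190,140),-13,80,0),(S,*A(380,320),13,80,1),(S,*A(355,300),13,50,1),
(T,*B(482,186),-13,80,0),(T,*B(420,210),-13,50,0),(T,*B(483,115),13,80,0)]
for p0 in([500,100,0,-.5],[500,100,0,.5]):
    q,f=fit(o,p0,125); print(q,np.degrees(q[2:]),np.abs(f).max(),f.round(1).tolist())
    if p0[3]<0 or True: Q=q
np.save("q.npy",Q)
overlay(S,Q,125,80,(335,195,435,300),5.5,"pics/oA.png")
overlay(T,Q,125,80,(210,175,310,250),7,"pics/oB.png")
E
```

```text
[ 4.99257076e+02  1.64482120e+02 -7.78415959e-02  6.12374966e-01] [-4.45999492 35.08650104] 1.3919409191375394 [[0.1, 1.1], [-0.5, 0.6], [-1.3, -0.8], [0.4, 0.1], [-0.4, -0.3], [-1.4, 0.9], [0.3, -0.1], [-0.7, -1.0]]
[ 4.99257077e+02  1.64482120e+02 -7.78416232e-02  6.12374968e-01] [-4.45999648 35.08650113] 1.3919410838256567 [[0.1, 1.1], [-0.5, 0.6], [-1.3, -0.8], [0.4, 0.1], [-0.4, -0.3], [-1.4, 0.9], [0.3, -0.1], [-0.7, -1.0]]
```

View pics/oA.png

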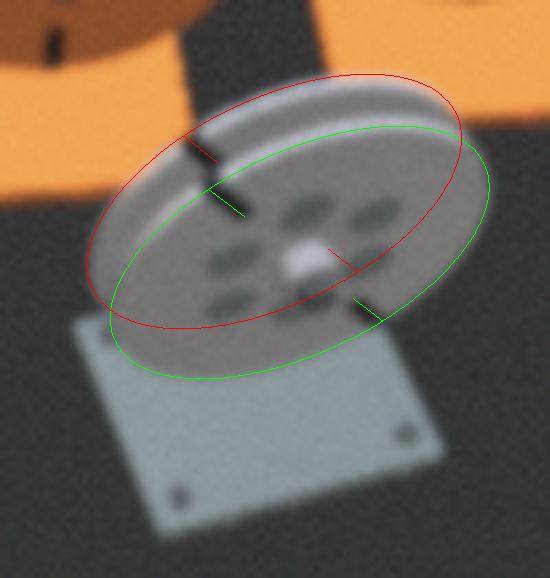

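View pics/oB.png

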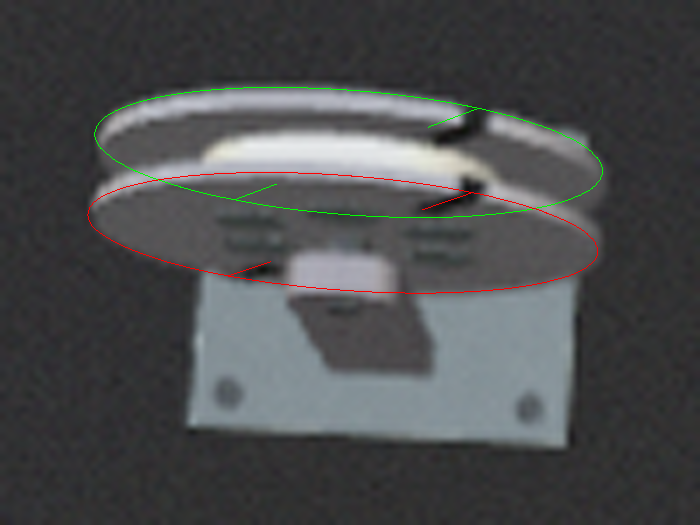

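The overlay matches. The reel is at about (499,164), axle yaw is -4.5°, and the upper slot is 35° from vertical on the world -y side. The nearest decoys matter for clearance, but a raised route clears them. First I raise the tool and turn it so that the jaws lie along the axle.

Emit:
carry_out([
  [[0, 0, -0.01], [0, 0, 0.1417], 0],
  [[0, 0, -0.01], [0, 0, 0.1417], 0],
  [[0, 0, -0.01], [0, 0, 0.1417], 0],
  [[0, 0, -0.01], [0, 0, 0.1417], 0],
  [[0, 0, -0.01], [0, 0, 0.1417], 0],
  [[0, 0, -0.01], [0, 0, 0.1417], 0],
  [[0, 0, -0.01], [0, 0, 0.1417], 0],
  [[0, 0, -0.01], [0, 0, 0.1417], 0],
  [[0, 0, -0.01], [0, 0, 0.1417], 0],
  [[0, 0, -0.01], [0, 0, 0.1417], 0],
  [[0, 0, 0], [0, 0, 0], 0],
])

```text
time: 1.2
tool_pos: [136.2, 580.9, 326.1]
tcp_rot: [-179.8, 0.9, 82.3]
ft_force: [1.0, -0.4, -1.0]
finger_gap: 85.2
```

```bash
cat > d.py <<'E'
from h import *
from bench import r
q=np.load("q.npy")
def target(phi,rad):
    # tool leaning: tcp at angle phi(rad, same sign as slot ang) & radius; tool z toward axle, tool y along axle
    p=[*q[:4],125]; t=pt(p,0,rad,phi); c=pt(p,0,0,0)
    z=(c-t)/np.linalg.norm(c-t); y=np.array([np.cos(q[2]),np.sin(q[2]),0]); x=np.cross(y,z)
    return t,R.from_matrix(np.c_[x,y,z])
def delta(phi,rad):
    s=r.sense(); Rc=R.from_euler("xyz",s["tcp_rot"],degrees=True); t,Rt=target(phi,rad)
    print("tcp",s["tool_pos"].round(1),s["tcp_rot"].round(1),"F",s["ft_force"].round(1),"gap",round(s["finger_gap"],1),"t",s["time"])
    print("tool shift mm",Rc.inv().apply(t-s["tool_pos"]).round(1),"rotvec",(Rc.inv()*Rt).as_rotvec().round(4))
E
python3 - <<'E'
from d import *
delta(0,205)
delta(np.radians(17.5),140)
E
```

```text
tcp [136.2 580.9 326.1] [-179.8    0.9   82.3] F [ 1.  -0.4 -1. ] gap 85.2 t 1.2
tool shift mm [-364.1  415.5    0.7] rotvec [-0.0034  0.0158 -0.0564]
tcp [136.2 580.9 326.1] [-179.8    0.9   82.3] F [ 1.  -0.4 -1. ] gap 85.2 t 1.2
tool shift mm [-405.   418.1   72.8] rotvec [ 0.0053  0.3211 -0.0565]
```

Emit:
carry_out([
  [[-0.0303, 0.0346, 0], [0, 0.0013, -0.0047], 0],
  [[-0.0303, 0.0346, 0], [0, 0.0013, -0.0047], 0],
  [[-0.0303, 0.0346, 0], [0, 0.0013, -0.0047], 0],
  [[-0.0303, 0.0346, 0], [0, 0.0013, -0.0047], 0],
  [[-0.0303, 0.0346, 0], [0, 0.0013, -0.0047], 0],
  [[-0.0303, 0.0346, 0], [0, 0.0013, -0.0047], 0],
  [[-0.0303, 0.0346, 0], [0, 0.0013, -0.0047], 0],
  [[-0.0303, 0.0346, 0], [0, 0.0013, -0.0047], 0],
  [[-0.0303, 0.0346, 0], [0, 0.0013, -0.0047], 0],
  [[-0.0303, 0.0346, 0], [0, 0.0013, -0.0047], 0],
  [[-0.0303, 0.0346, 0], [0, 0.0013, -0.0047], 0],
  [[-0.0303, 0.0346, 0], [0, 0.0013, -0.0047], 0],
])

```text
time: 2.4
tool_pos: [528.0, 173.0, 314.7]
tcp_rot: [-179.2, 0.4, 89.7]
ft_force: [1.2, 0.7, 1.1]
finger_gap: 85.7
```

```bash
python3 - <<'E'
from d import *
delta(0,205)
delta(np.radians(17.5),140)
E
```

```text
tcp [528.  173.  314.7] [-179.2    0.4   89.7] F [1.2 0.7 1.1] gap 85.7 t 2.4
tool shift mm [ -8.8 -28.9 -14.8] rotvec [-0.0131  0.0075  0.0731]
tcp [528.  173.  314.7] [-179.2    0.4   89.7] F [1.2 0.7 1.1] gap 85.7 t 2.4
tool shift mm [-50.2 -31.   57. ] rotvec [-0.0242  0.3128  0.0706]
```

Emit:
carry_out([
  [[-0.01, -0.0062, 0.01], [-0.005, 0.0626, 0.014], 0],
  [[-0.01, -0.0062, 0.01], [-0.005, 0.0626, 0.014], 0],
  [[-0.01, -0.0062, 0.01], [-0.005, 0.0626, 0.014], 0],
  [[-0.01, -0.0062, 0.01], [-0.005, 0.0626, 0.014], 0],
  [[-0.01, -0.0062, 0.01], [-0.005, 0.0626, 0.014], 0],
  [[0, 0, 0], [0, 0, 0], 0],
])

```text
time: 3.0
tool_pos: [496.4, 123.1, 247.4]
tcp_rot: [-179.7, -18.0, 86.5]
ft_force: [0.1, 0.5, 0.5]
finger_gap: 85.3
```

```bash
python3 - <<'E'
from d import *
delta(np.radians(17.5),140)
for n in("scene","top"):
    s=r.snapshot(n); cv2.imwrite(f"pics/{n}1.png",s["image"]); pickle.dump(s,open(n+"1.pkl","wb"))
E
```

```text
tcp [496.4 123.1 247.4] [-179.7  -18.    86.5] F [0.1 0.5 0.5] gap 85.3 t 3.0
tool shift mm [  2.8  -0.4 -10.8] rotvec [-0.0098 -0.0089  0.0152]
```

View pics/scene1.png

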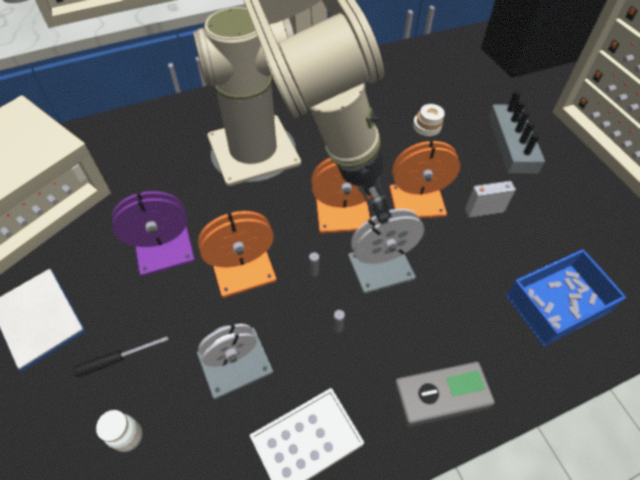

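The gripper hovers above the rim of the large reel, tilted, near (378,205). I'll check its clearance to the orange reel at (346,187) before descending.

```bash
python3 - <<'E'
from h import *
S=pickle.load(open("scene0.pkl","rb"));T=pickle.load(open("top0.pkl","rb"))
for a,b in(((346,187),(271,277)),((427,175),(183,266)),):
    o=least_squares(lambda X:np.r_[proj(S,X)[0]-a,proj(T,X)[0]-b],[380,150,125]);print(o.x.round(),o.fun.round(1))
E
```

```text
[334. 140. 125.] [-0.1  0.  -0.1 -0. ]
[366. 337. 118.] [-2.2  0.3 -1.8 -0.8]
```

Emit:
carry_out([
  [[0.0028, -0.0004, 0.01], [-0.01, -0.009, 0.015], 0],
  [[0, 0, 0.02], [0, 0, 0], 0],
  [[0, 0, 0.02], [0, 0, 0], 0],
  [[0, 0, 0], [0, 0, 0], 0],
])

```text
time: 3.5
tool_pos: [501.9, 146.3, 204.8]
tcp_rot: [179.2, -17.1, 86.2]
ft_force: [-0.6, -0.5, -0.1]
finger_gap: 85.5
```

```bash
python3 - <<'E'
from d import *
delta(np.radians(17.5),47)
E
```

```text
tcp [501.9 146.3 204.8] [179.2 -17.1  86.2] F [-0.6 -0.5 -0.1] gap 85.5 t 3.5
tool shift mm [-6.6 -4.5 34.5] rotvec [0.0106 0.0065 0.0104]
```

Emit:
carry_out([
  [[-0.0033, -0.0022, 0.013], [0.005, 0.003, 0.005], 0],
  [[-0.0033, -0.0022, 0.013], [0.005, 0.003, 0.005], 0],
  [[0, 0, 0.008], [0, 0, 0], 0],
  [[0, 0, 0], [0, 0, 0], 0],
])

```text
time: 3.9
tool_pos: [498.7, 152.6, 169.8]
tcp_rot: [179.8, -17.4, 85.8]
ft_force: [-0.3, -1.2, -0.4]
finger_gap: 85.4
```

```bash
python3 - <<'E'
from d import *
delta(np.radians(17.5),47)
for n in("scene","top"):
    s=r.snapshot(n); pickle.dump(s,open(n+"2.pkl","wb"));
    x,y=(330,150) if n=="scene" else (200,160)
    cv2.imwrite(f"pics/{n}2.png",cv2.resize(s["image"][y:y+130,x:x+130],None,fx=4.5,fy=4.5,interpolation=cv2.INTER_CUBIC))
E
```

```text
tcp [498.7 152.6 169.8] [179.8 -17.4  85.8] F [-0.3 -1.2 -0.4] gap 85.4 t 3.9
tool shift mm [-2.1 -0.4 -0.7] rotvec [0.0019 0.0012 0.0047]
```

View pics/scene2.png

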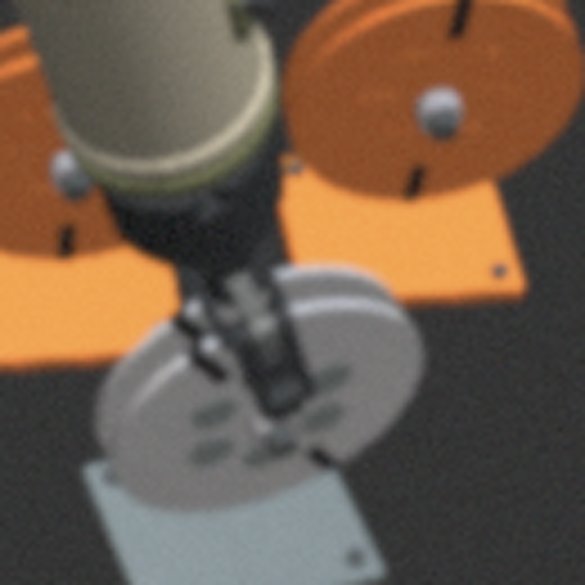

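View pics/top2.png

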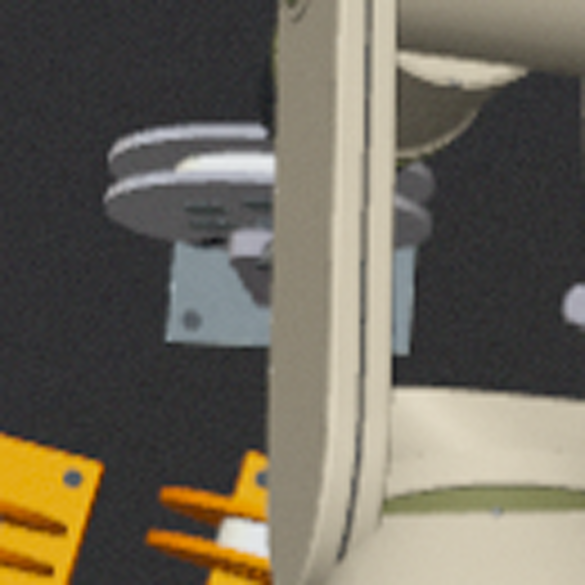

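The open fingers straddle the rim beside the slot: the near finger is at crop (275,370) and the slot at (205,350). Closing gently.

Emit:
carry_out([
  [[0, 0, 0], [0, 0, 0], 0.5],
  [[0, 0, 0], [0, 0, 0], 0.6],
  [[0, 0, 0], [0, 0, 0], 0.7],
  [[0, 0, 0], [0, 0, 0], 0.8],
  [[0, 0, 0], [0, 0, 0], 0.8],
  [[0, 0, 0], [0, 0, 0], 0.8],
], newtons=20)

```text
time: 4.6
tool_pos: [497.1, 152.0, 173.6]
tcp_rot: [180.0, -17.4, 85.8]
ft_force: [7.3, 2.0, -7.2]
finger_gap: 25.4
```

```bash
python3 - <<'E'
from d import *
delta(np.radians(17.5),47)
E
```

```text
tcp [497.1 152.  173.6] [180.  -17.4  85.8] F [ 7.3  2.  -7.2] gap 25.4 t 4.6
tool shift mm [-2.5  1.2  3.1] rotvec [-0.0015  0.001   0.0049]
```

Emit:
carry_out([
  [[0.0026, 0, 0.0002], [0, -0.0524, 0], 0.8],
  [[0.0026, 0, 0.0002], [0, -0.0524, 0], 0.8],
  [[0.0026, 0, 0.0002], [0, -0.0524, 0], 0.8],
  [[0.0026, 0, 0.0002], [0, -0.0524, 0], 0.8],
  [[0, 0, 0], [0, 0, 0], 0.8],
])

```text
time: 5.1
tool_pos: [498.1, 162.7, 175.1]
tcp_rot: [180.0, -5.2, 85.7]
ft_force: [-0.3, -3.3, 0.4]
finger_gap: 26.0
```

```bash
python3 - <<'E'
from d import *
delta(np.radians(-17.5),50)
s=r.snapshot("scene")
cv2.imwrite("pics/s3.png",cv2.resize(s["image"][150:280,330:460],None,fx=4.5,fy=4.5,interpolation=cv2.INTER_CUBIC))
E
```

```text
tcp [498.1 162.7 175.1] [180.   -5.2  85.7] F [-0.3 -3.3  0.4] gap 26.0 t 5.1
tool shift mm [16.6  1.1  3.9] rotvec [ 0.0007 -0.3953  0.002 ]
```

View pics/s3.png

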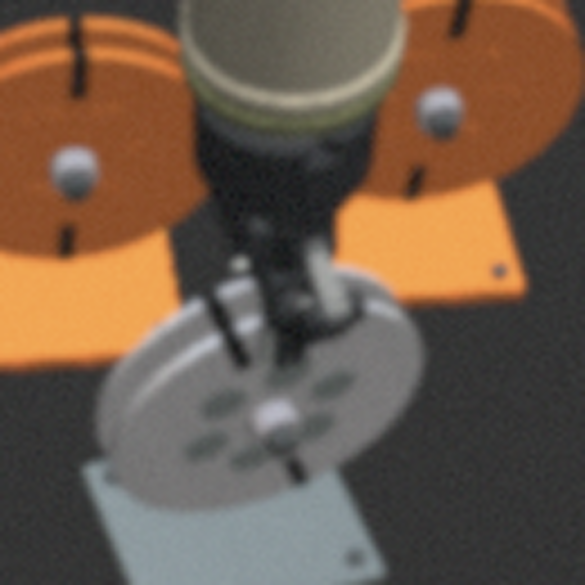

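The reel is turning with the gripper; the slot is now at crop (228,335). Continuing.

Emit:
carry_out([
  [[0.0026, 0, 0.0002], [0, -0.0524, 0], 0.8],
  [[0.0026, 0, 0.0002], [0, -0.0524, 0], 0.8],
  [[0.0026, 0, 0.0002], [0, -0.0524, 0], 0.8],
  [[0.0026, 0, 0.0002], [0, -0.0524, 0], 0.8],
  [[0.0026, 0, 0.0002], [0, -0.0524, 0], 0.8],
  [[0.0026, 0, 0.0002], [0, -0.0524, 0], 0.8],
  [[0.0026, 0, 0.0002], [0, -0.0524, 0], 0.8],
  [[0, 0, 0], [0, 0, 0], 0.8],
  [[0, 0, 0], [0, 0, 0], 0.8],
])

```text
time: 6.05
tool_pos: [499.5, 180.2, 172.4]
tcp_rot: [-179.7, 15.4, 85.5]
ft_force: [-2.8, -1.6, 1.5]
finger_gap: 25.7
```

```bash
python3 - <<'E'
from d import *
delta(np.radians(-17.5),50)
s=r.snapshot("scene");pickle.dump(s,open("scene4.pkl","wb"))
Q=q.copy();Q[3]=0
overlay(s,Q,125,80,(345,190,440,285),6,"pics/s4.png")
cv2.imwrite("pics/s4r.png",cv2.resize(s["image"][190:285,345:440],None,fx=6,fy=6,interpolation=cv2.INTER_CUBIC))
s=r.snapshot("top");pickle.dump(s,open("top4.pkl","wb"))
cv2.imwrite("pics/t4r.png",cv2.resize(s["image"][175:250,210:310],None,fx=7,fy=7,interpolation=cv2.INTER_CUBIC))
E
```

```text
tcp [499.5 180.2 172.4] [-179.7   15.4   85.5] F [-2.8 -1.6  1.5] gap 25.7 t 6.05
tool shift mm [-0.7  1.  -0.1] rotvec [-0.0053 -0.0371 -0.0001]
```

View pics/s4.png

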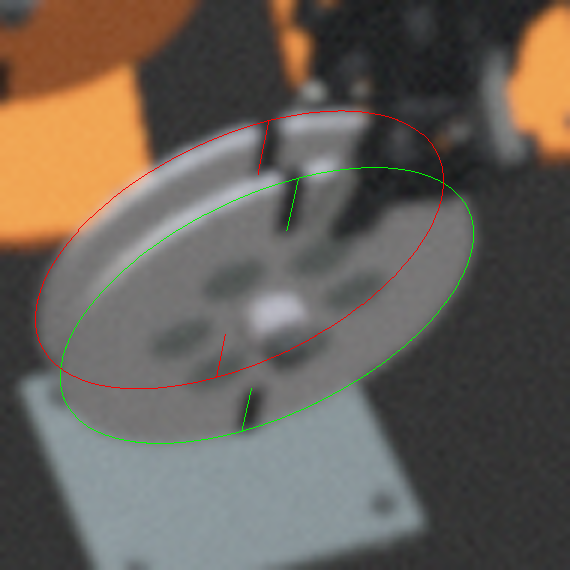

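View pics/s4r.png

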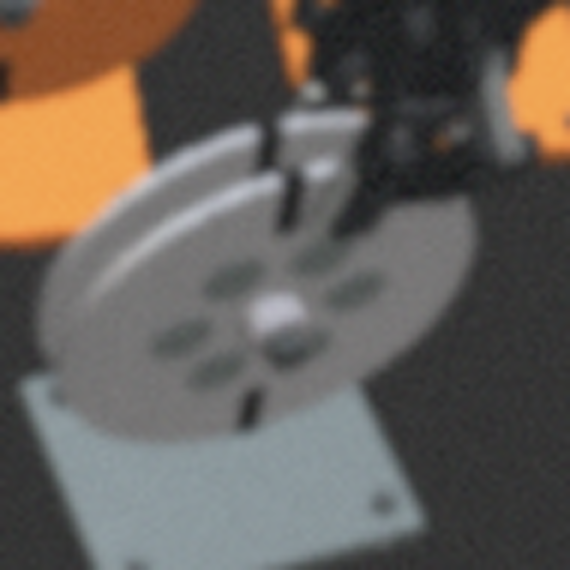

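View pics/t4r.png

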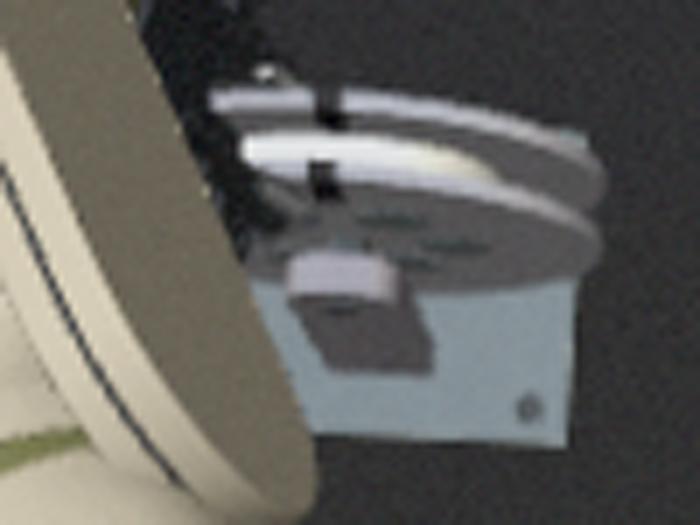

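```bash
python3 - <<'E'
import pickle,cv2,numpy as np
s=pickle.load(open("scene4.pkl","rb"))["image"]; t=pickle.load(open("top4.pkl","rb"))["image"]
f=lambda im,x,y:cv2.resize(im[y:y+24,x:x+24],None,fx=16,fy=16,interpolation=cv2.INTER_CUBIC)
a=np.hstack([f(s,382,207),f(s,375,248)]) ; cv2.imwrite("pics/z1.png",a)
cv2.imwrite("pics/z2.png",np.hstack([f(t,244,184),f(s,378,200)]))
E
```

```text
(no output)
```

View pics/z1.png

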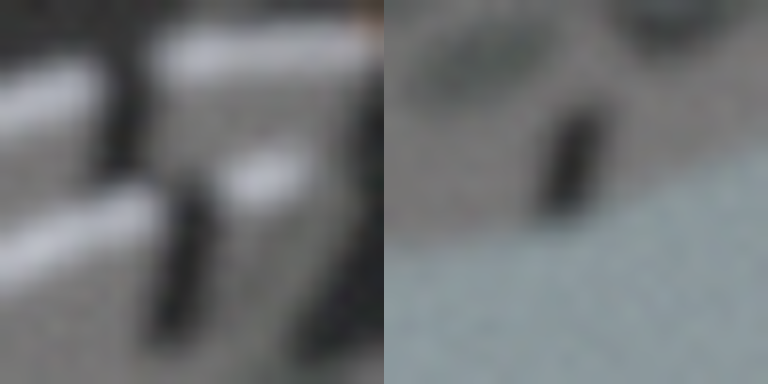

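View pics/z2.png

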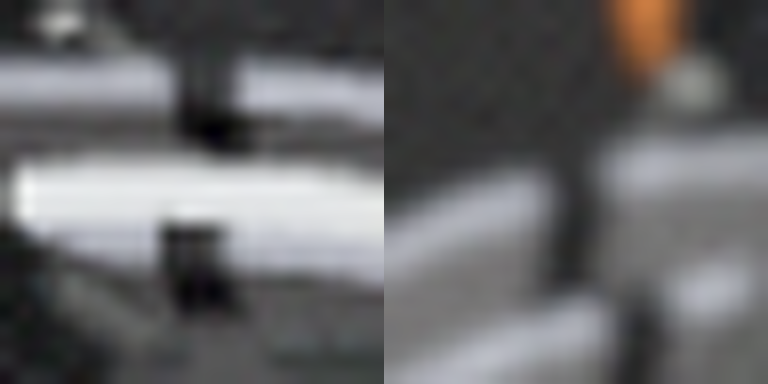

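```bash
cat > th.py <<'E'
from d import *
def theta(s,up,lo,ax=13):
    d=np.subtract(lo,up)
    for dy in(-2,0,2):
        Q=q.copy();Q[2]+=np.radians(dy)
        g=lambda a:np.cross(proj(s,pt([*Q[:4],125],ax,65,a+np.pi))[0]-proj(s,pt([*Q[:4],125],ax,65,a))[0],d)
        from scipy.optimize import brentq
        print("yaw",dy,"theta",round(np.degrees(brentq(g,-.6,.6)),2))
E
python3 -W ignore - <<'E'
from th import *
s=pickle.load(open("scene4.pkl","rb"))
theta(s,(392.9,223.3),(386.1,257.5))
# model pixel mids
for Q3 in(0,.02):
  p=[*q[:4],125];print([proj(s,pt(p,13,65,Q3+k))[0].round(1).tolist() for k in(0,np.pi)])
# top: rim slot positions
t=pickle.load(open("top4.pkl","rb"))
print([proj(t,pt(p,ax,80,0))[0].round(1).tolist() for ax in(12,-12)], [proj(t,pt(p,ax,80,.05))[0].round(1).tolist() for ax in(12,-12)])
E
```

```text
yaw -2 theta 0.9
yaw 0 theta 0.94
yaw 2 theta 0.98
[[393.3, 223.6], [385.6, 257.9]]
[[392.7, 223.8], [386.1, 257.7]]
[[255.1, 187.6], [254.3, 198.8]] [[257.0, 187.7], [256.2, 198.9]]
```

The slot line reads about 0.9° short of vertical, and the top view suggests about 0.5°. I'll make one small trim of about 0.9°.

Emit:
carry_out([
  [[0.0008, 0, 0], [0, -0.016, 0], 0.8],
  [[0, 0, 0], [0, 0, 0], 0.8],
  [[0, 0, 0], [0, 0, 0], 0.8],
])

```text
time: 6.45
tool_pos: [499.5, 180.6, 172.3]
tcp_rot: [-179.7, 16.1, 85.4]
ft_force: [-1.2, 2.3, 1.3]
finger_gap: 26.0
```

```bash
python3 - <<'E'
from d import *
delta(np.radians(-17.5),50)
s=r.snapshot("scene")["image"];t=r.snapshot("top")["image"]
f=lambda im,x,y:cv2.resize(im[y:y+24,x:x+24],None,fx=16,fy=16,interpolation=cv2.INTER_CUBIC)
cv2.imwrite("pics/z3.png",np.vstack([np.hstack([f(s,382,207),f(s,375,248)])]))
E
```

```text
tcp [499.5 180.6 172.3] [-179.7   16.1   85.4] F [-1.2  2.3  1.3] gap 26.0 t 6.45
tool shift mm [-1.1  1.  -0.1] rotvec [-0.0057 -0.0242 -0.0021]
```

View pics/z3.png

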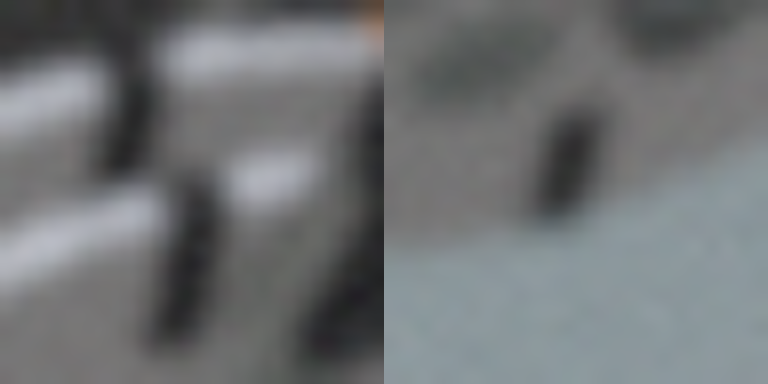

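The trim moved the slot as intended: upper mid is about (187,268) and lower about (182,160) in the zoom. Releasing, then backing out along the fingers.

Emit:
carry_out([
  [[0, 0, 0], [0, 0, 0], 0.5],
  [[0, 0, 0], [0, 0, 0], 0.3],
  [[0, 0, 0], [0, 0, 0], 0.1],
  [[0, 0, 0], [0, 0, 0], 0],
  [[0, 0, 0], [0, 0, 0], 0],
])

```text
time: 7.05
tool_pos: [499.7, 179.5, 172.1]
tcp_rot: [-179.7, 16.2, 85.4]
ft_force: [0.0, -0.1, 0.3]
finger_gap: 85.3
```

```bash
python3 - <<'E'
from d import *
delta(np.radians(-17.5),50)
s=r.snapshot("scene")["image"]
f=lambda im,x,y:cv2.resize(im[y:y+24,x:x+24],None,fx=16,fy=16,interpolation=cv2.INTER_CUBIC)
cv2.imwrite("pics/z4.png",np.vstack([np.hstack([f(s,382,207),f(s,375,248)])]))
E
```

```text
tcp [499.7 179.5 172.1] [-179.7   16.2   85.4] F [ 0.  -0.1  0.3] gap 85.3 t 7.05
tool shift mm [-0.1  0.7 -0.6] rotvec [-0.0059 -0.0226 -0.0027]
```

View pics/z4.png

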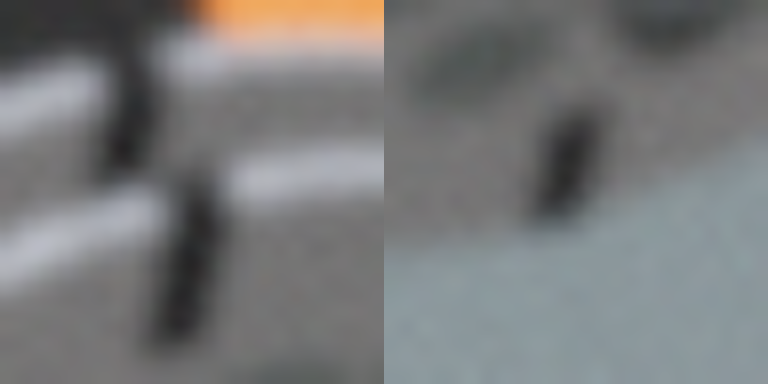

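The slot stayed put on release. Backing out along the tool axis.

Emit:
carry_out([
  [[0, 0, -0.02], [0, 0, 0], 0],
  [[0, 0, -0.03], [0, 0, 0], 0],
  [[0, 0, -0.04], [0, 0, 0], 0],
  [[0, 0, -0.04], [0, 0, 0], 0],
  [[0, 0, -0.04], [0, 0, 0], 0],
  [[0.03, 0, -0.03], [0, 0, 0], 0],
  [[0.04, 0, -0.02], [0, 0, 0], 0],
  [[0.04, 0, -0.01], [0, 0, 0], 0],
  [[0.04, 0, 0], [0, 0, 0], 0],
  [[0, 0, 0], [0, 0, 0], 0],
  [[0, 0, 0], [0, 0, 0], 0],
])

```text
time: 8.2
tool_pos: [517.6, 393.6, 356.1]
tcp_rot: [-179.6, 16.2, 85.3]
ft_force: [0.3, -0.6, 0.1]
finger_gap: 85.5
```

```bash
python3 - <<'E'
from d import *
delta(0,50)
S=r.snapshot("scene");T=r.snapshot("top");pickle.dump(S,open("scene5.pkl","wb"));pickle.dump(T,open("top5.pkl","wb"))
s=S["image"];t=T["image"];cv2.imwrite("pics/s5.png",s)
f=lambda im,x,y:cv2.resize(im[y:y+24,x:x+24],None,fx=16,fy=16,interpolation=cv2.INTER_CUBIC)
cv2.imwrite("pics/z5.png",np.hstack([f(s,382,207),f(s,375,248)]))
cv2.imwrite("pics/t5.png",cv2.resize(t[175:250,210:310],None,fx=7,fy=7,interpolation=cv2.INTER_CUBIC))
s0=pickle.load(open("scene0.pkl","rb"))["image"]
print("small reel diff",np.abs(s0[310:400,190:280].astype(int)-s[310:400,190:280]).mean(), np.abs(s0[380:420,400:490].astype(int)-s[380:420,400:490]).mean())
E
```

```text
tcp [517.6 393.6 356.1] [-179.6   16.2   85.3] F [ 0.3 -0.6  0.1] gap 85.5 t 8.2
tool shift mm [-170.1    2.5  238.1] rotvec [-0.0079  0.2832 -0.006 ]
small reel diff 2.0605761316872426 1.7015740740740741
```

View pics/s5.png

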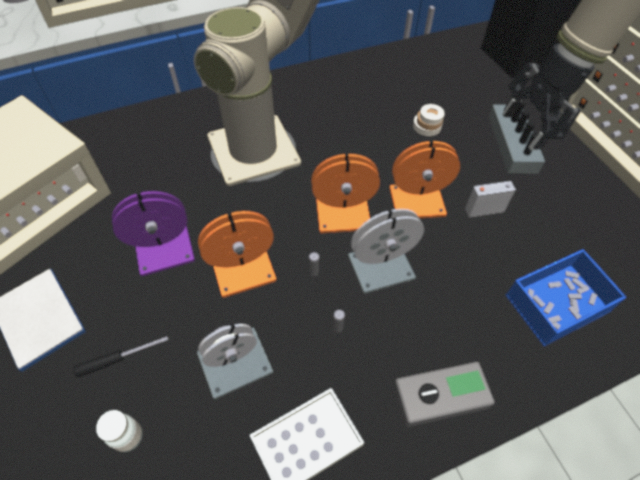

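View pics/z5.png

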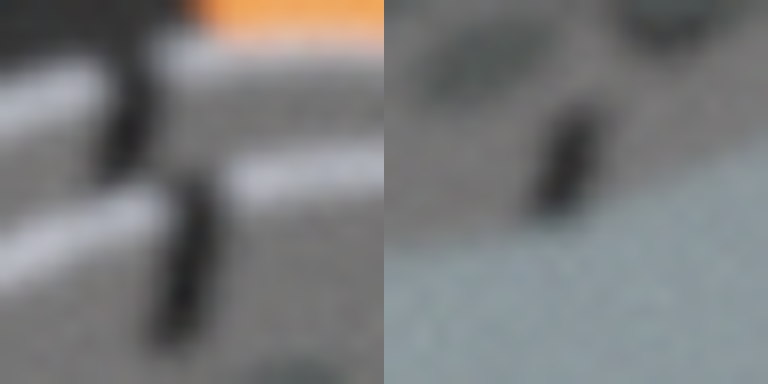

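View pics/t5.png

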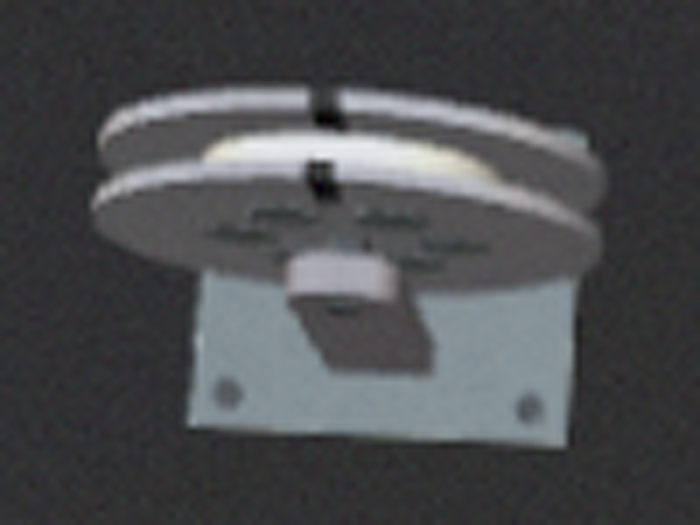

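```bash
python3 -W ignore - <<'E'
from th import *
s=pickle.load(open("scene5.pkl","rb"));t=pickle.load(open("top5.pkl","rb"))
theta(s,(393.2,223.25),(385.9,257.5))
p=[*q[:4],125]
for ax in(13,-13):
    P=proj(t,np.array([pt(p,ax,80,a) for a in np.linspace(0,6.28,720)]))
    c=lambda u:((u-210+.5)*7-.5)
    print(ax,"rim u extents crop",c(P[:,0].min()).round(),c(P[:,0].max()).round(),"slot u at theta -2,0,2:",[c(proj(t,pt(p,ax*.93,80,np.radians(a)))[0][0]).round() for a in(-2,0,2)])
E
```

```text
yaw -2 theta 0.38
yaw 0 theta 0.41
yaw 2 theta 0.44
13 rim u extents crop 94.0 602.0 slot u at theta -2,0,2: [np.float64(309.0), np.float64(319.0), np.float64(328.0)]
-13 rim u extents crop 87.0 597.0 slot u at theta -2,0,2: [np.float64(304.0), np.float64(313.0), np.float64(322.0)]
```

```bash
python3 - <<'E'
import pickle,cv2,numpy as np
t=pickle.load(open("top5.pkl","rb"))["image"]
f=lambda x,y:cv2.resize(t[y:y+24,x:x+24],None,fx=12,fy=12,interpolation=cv2.INTER_CUBIC)
cv2.imwrite("pics/z6.png",np.hstack([f(216,190),f(282,195),f(244,184)]))
E
```

```text
(no output)
```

View pics/z6.png

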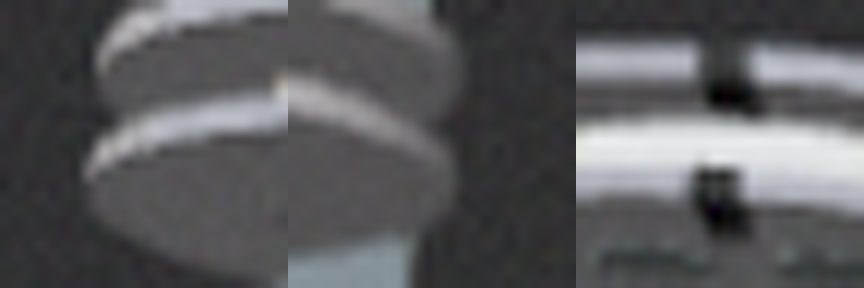

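```bash
python3 -c "
from bench import r
print(r.hand_in())"
```

```text
the job is handed in; nothing more can be done
None
```

The larger reel now has one of its slots pointing straight up, and I've handed the job in. I gripped its rim with 20 N, turned it about 34° in total, including a final trim of about 0.7°, then let go and moved the arm well clear.

- **Slot angle:** after release it measured about 0.4° off vertical in the scene camera and 0.2–0.6° in the top camera. My readings are good to roughly 0.7°. The slot did not shift when I let go or backed out.
- **Smaller reel:** it looks unchanged; the before and after pictures of it differ by about as much as an untouched patch of the table.
- **Forces and time:** the wrist force readings between moves stayed under about 12 N. The job took about 8.3 s of the 32 s allowed.
- **One disagreement:** my first picture put the slot 35.1° off vertical, but the gripper turned only about 33.6°. I trusted the final pictures over the first.

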